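# Hold the caddy open and let its lid down softly

## Robot

A 7-joint arm with a two-finger parallel gripper is mounted at the origin on a cart in front of the work surface, level with it; the furniture and walls round the work are solid. World frame = base frame: x ahead of the robot, y to its left, z up, the work surface at z = 0. Lengths are in m, angles in rad, forces in N, time in s.
With the tool pointing down it reaches from about 0.4 to 0.85 m from the base axis. Payload 10.4 kg.
Tool frame: the origin (TCP) lies at the very end of the fingers, on their centre line; the grasp point (between the pads) lies 19 mm behind it; z points along the fingers, y is the line along which they close (so a half turn about z gives the same grasp; the last joint's range is limited). The gripper opens to 87 mm and grips with 3 to 60 N. Pads are 19 mm wide; open, the fingers measure 117 mm over their backs; the gripper's body (75 mm by 190 mm) begins 51 mm behind the grasp point.
Start: joints at [1.305, 0.332, -0.065, 1.46, 0.022, 1.35, -0.088], TCP at [0.15, -0.607, 0.223] pointing down, gripper open.
Joint ranges: [-2.6, 2.6], [-0.5, 2.12], [-1.47, 1.34], [0.16, 2.42], [-1.27, 4.41], [0.06, 2.06], [-2.6, 2.6]. Speed limits (rad/s): [2.22, 2.22, 2.79, 2.79, 3.14, 3.14, 3.14].

## Interface

Orientations are given as a unit quaternion [x, y, z, w].
In Python, from bench import r gives the robot as it stands.
- The arm moves only by the shell command python3 -m crank 'ROWS' [FORCE]. ROWS is JSON, a list that holds one entry, the list of rows, each a list of 5 numbers: the shift along the tool's x, y, z in mm, then the turn about the tool's z in degrees, then the opening, from -1 (shut) to 1 (fully open). A call has 1 to 20 rows; each row is the pose to reach, as a shift and turn from the pose commanded when the call began, along the tool's axes at that moment; what a row does not reach only later rows make up. A row lasts 1/10 s, in which the tool goes at most 50 mm and 8.59 degrees, less where a joint would pass 70% of its speed; a pose out of reach is approached as far as the arm can. A call with a gripper value outside its range is refused whole. The fingers move at their own pace and stop on an object; FORCE is the grip in N (left out, the last holds). Time passes only in rows, so rows that repeat a pose let the fingers close. It gives the time, the measured TCP pose, the force, the opening and the grip force at its end, in the units of the state.
- r.read_state(): the state, without advancing time (a new reading comes with each control period).
- r.camera(name): name is "scene" or "top"; returns a dict with "image" (400x640x3 uint8, red, green, blue), "vfov" (degrees; the focal length in pixels is half the picture's height over the tangent of half this angle, whatever the lens; pixels are square), "cx", "cy" (the principal point, pixels), "k1" (the pictures are not rectified: a ray, as slopes to the right and down, at radius r is drawn at 1 + k1 r^2 times it, then the intrinsics apply), "eye" and "attitude" of the camera in the world. Camera axes: x right, y down, z forward; pixel columns grow to the right and rows downward; lengths in m; the calibration is good to about 2 mm. A picture is of the moment at which its call begins. There is no depth.
- r.close_job(): hands the job in; it is judged then, once.
The state is a dict: "time": time; "joint_positions": joint angles; "joint_vel": joint speeds; "joint_torque": joint torques, N m; "ee_pos": TCP position; "eef_rot": TCP orientation; "ft_force": force on the tool from outside, world axes, zero at the start; "torque": the same for the moment, N m; "width": finger opening in m; "grip_force": force on a finger pad.
Only numpy, scipy, OpenCV 4.12 (cv2) and the standard library are available. Lean on these libraries where they do the work, as an engineer would, in place of code of your own. Each camera call takes 0.05 s, during which the arm holds its last target. There are 200 camera calls.

## Task

Press the lever of the wider food-waste caddy all the way down with your fingertips and keep its lid fully open for three seconds, so that I can tip the peelings in. Then ease the lever up slowly, taking a couple of seconds, so that the lid closes without slamming, and leave it shut with your hand clear. Work the lid by the lever only, keep the narrow caddy shut, and leave the mug, garlic and tub where they are.

Things in the scene. Friction and masses are not known exactly. Their poses are not given: they have to be found in the camera images.
- wide_caddy: the wide food-waste caddy: white plastic bin, 150 mm deep (x), 200 mm wide (y) and 150 mm high to the rim, with a flat steel lid, stuck to the worktop (does not move). Origin: centre of its underside, on the worktop. Its x axis points away from its lever (front to back), z up. Its lever sticks out of the middle of the front, towards -x. A wall cupboard hangs about 0.6 m above the worktop
- wide_pad (a point): middle of the top of the ribbed rubber press pad (32 x 46 mm) on the wide caddy's lever, a steel tongue. It stands 83 mm in front of the front wall and 91 mm above the worktop with the lever up. Pressed straight down it sinks 33 mm to its stop, taking 6 to 14 N, and springs back when let go. Axes of the lever: x towards the caddy, z up
- wide_lever (a joint): angle of the lever of the wide caddy, rad: 0 up (level), 0.36 fully down. It pivots just inside the front wall, 91 mm behind the middle of its pad
- wide_lid (a joint): angle of the lid of the wide caddy, rad: 0 shut, 1.15 fully open. Hinged at the back rim; linked to the lever (lid angle = 3.2 x lever angle) and falls shut with the lever when this is let go
- wide_lid_edge (a point): middle of the front edge of the steel lid plate of the wide caddy, 162 mm from its hinge at the back rim; the plate is 208 mm wide and 8 mm thick. 0.156 m above the worktop when shut, about 0.30 m when open
- narrow_caddy: the narrow food-waste caddy: white plastic bin, 150 mm deep (x), 120 mm wide (y) and 150 mm high to the rim, with a flat steel lid, stuck to the worktop (does not move). Origin: centre of its underside, on the worktop. Its x axis points away from its lever (front to back), z up. Its lever sticks out of the middle of the front, towards -x. A wall cupboard hangs about 0.6 m above the worktop
- narrow_pad (a point): middle of the top of the ribbed rubber press pad (32 x 46 mm) on the narrow caddy's lever, a steel tongue. It stands 83 mm in front of the front wall and 91 mm above the worktop with the lever up. Pressed straight down it sinks 33 mm to its stop, taking 6 to 14 N, and springs back when let go. Axes of the lever: x towards the caddy, z up
- narrow_lever (a joint): angle of the lever of the narrow caddy, rad: 0 up (level), 0.36 fully down. It pivots just inside the front wall, 91 mm behind the middle of its pad
- narrow_lid (a joint): angle of the lid of the narrow caddy, rad: 0 shut, 1.15 fully open. Hinged at the back rim; linked to the lever (lid angle = 3.2 x lever angle) and falls shut with the lever when this is let go
- narrow_lid_edge (a point): middle of the front edge of the steel lid plate of the narrow caddy, 162 mm from its hinge at the back rim; the plate is 128 mm wide and 8 mm thick. 0.156 m above the worktop when shut, about 0.30 m when open
- mug_mid (a point): bystander: white mug, 78 x 116 mm with its handle, 97 mm high; point at its centre, half-way up
- garlic_mid (a point): bystander: garlic bulb, 53 mm across and high; point at its centre
- tin_mid (a point): bystander: flat oblong food tub lying on the worktop, 63 x 105 x 24 mm; point at its centre

How it is judged:
On the way, in this order (a step that is already met when the one before it is completed fails the run):
1. the wide caddy's lid is fully open (beyond 1.0 rad of 1.15) for 2.5 s without a break (value of joint wide_lid above 1 rad), for 2.5 s.
2. the lid is shut again (under 0.04 rad) (value of joint wide_lid below 0.04 rad), for 0.2 s.
At the end, for the whole second after the job is handed in: Both lids are shut (under 0.04 rad) after the wide one was held open beyond 1.0 rad for 2.5 s and closed at no more than 2.5 rad/s; mug, garlic and tub are within 20 mm of where they stood (value of joint each of wide_lid, narrow_lid below 0.04 rad and distance of each of mug_mid, garlic_mid, tin_mid from where it was at the start of the episode below 0.02 m); the robot touches nothing.
It fails at once if the lid of the wide caddy falls faster than 2.5 rad/s (it slams) (velocity of joint wide_lid below -2.5 rad/s).
It fails at once if the robot touches a lid (contact force between any of the fingers, the arm and wide_lid above 0.5 N or contact force between any of the fingers, the arm and narrow_lid above 0.5 N).
It fails at once if the narrow caddy is opened (beyond 0.12 rad) (value of joint narrow_lid above 0.12 rad).
It fails at once if the mug, garlic or tub is lifted or moved by more than 20 mm (distance of any of mug_mid, garlic_mid, tin_mid from where it was at the start of the episode above 0.02 m).
It also fails if it takes over 42 s, if anything falls off the work surface, if the arm or the gripper's body presses on something with over 40 N, if the wrist force passes 120 N, or if a joint passes its speed limit or range.

## Working session

There is one attempt and no reset: what is moved stays moved. The work goes in short steps, Python scripts to look and compute and a shell command to move; the robot and the scene stay as the last step left them, time stands still between calls to the robot, and variables do not carry over. Pictures are saved under pics/ and viewed, at most 10 in all, crops included, and the job is handed in when it is done.

```bash
mkdir -p pics; python3 - <<'E'
from bench import r
import cv2
s=r.read_state()
print({k:s[k] for k in('time','ee_pos','eef_rot','ft_force','width')})
for n in('scene','top'):
    c=r.camera(n); cv2.imwrite(f'pics/{n}0.png',c['image'][:,:,::-1])
    print({k:v for k,v in c.items() if k!='image'})
E
```

```text
{'time': 0.0, 'ee_pos': array([ 0.15014882, -0.60629867,  0.22174282]), 'eef_rot': array([ 9.92640255e-01,  1.21098386e-01, -1.17573534e-04, -7.01097674e-04]), 'ft_force': array([ 0.33582115, -0.04731337, -0.09213562]), 'width': 0.08697356612695666}
{'vfov': 56.07913350828502, 'cx': 318.11374434113975, 'cy': 194.9953442010154, 'k1': 0.030423057576417917, 'eye': array([-0.37019855,  0.48619146,  0.84914622]), 'attitude': array([-0.46248457,  0.7562812 , -0.39374507,  0.24312874])}
{'vfov': 55.43478937571887, 'cx': 320.4345784884923, 'cy': 192.78342829897952, 'k1': -0.03372168058342533, 'eye': array([0.34832811, 0.00638899, 1.37160323]), 'attitude': array([ 0.71421495, -0.6950063 ,  0.05548015, -0.06152405])}
```

View pics/scene0.png

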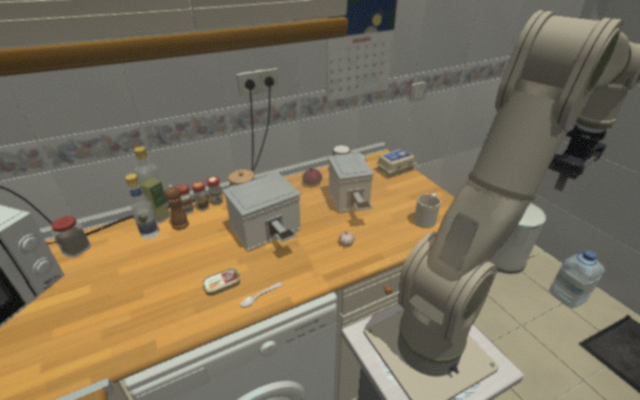

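View pics/top0.png

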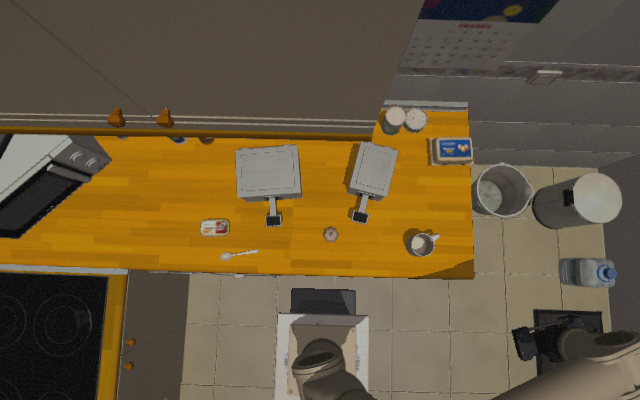

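The wide caddy is the left one in the top view, with its lid around (268,172) and pad near (274,220). The narrow caddy's pad is near (360,216), garlic (331,234), tub (215,227) and mug (421,243). I'll enlarge the pad area.

```bash
python3 - <<'E'
import cv2
a=cv2.imread('pics/top0.png')[135:255,190:350]
cv2.imwrite('pics/topcrop.png',cv2.resize(a,None,fx=5,fy=5,interpolation=cv2.INTER_CUBIC))
b=cv2.imread('pics/scene0.png')[165:265,215:365]
cv2.imwrite('pics/scenecrop.png',cv2.resize(b,None,fx=5,fy=5,interpolation=cv2.INTER_CUBIC))
E
```

```text
(no output)
```

View pics/topcrop.png

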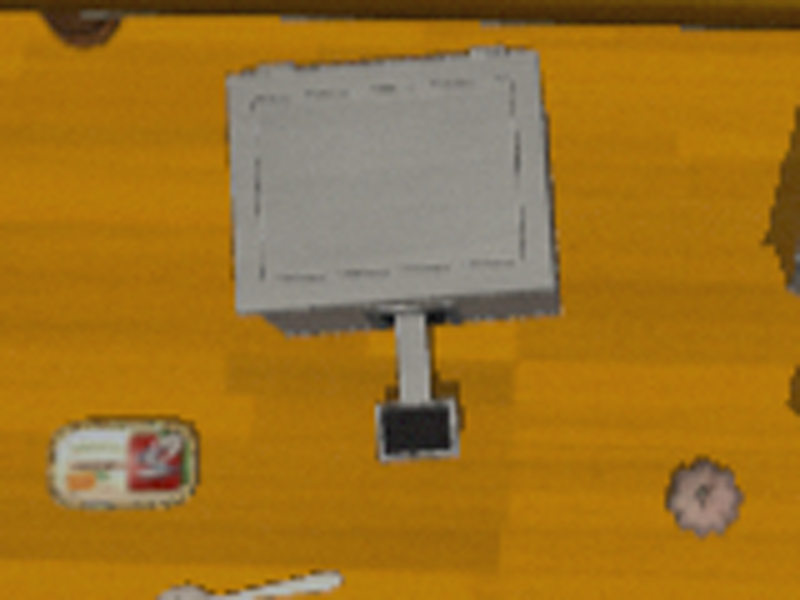

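View pics/scenecrop.png

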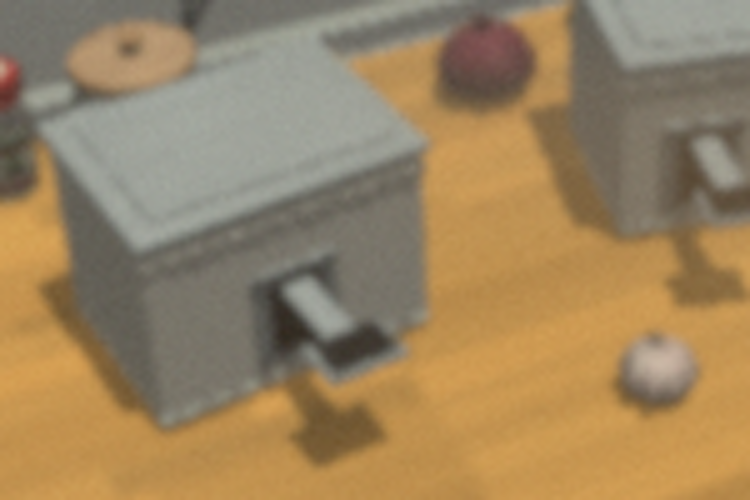

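The top crop shows the dark pad centred at about (418,430), with lid corners at (237,311), (557,290), (228,75) and (538,52). In the scene crop the pad is centred at about (360,347).

```bash
cat > h.py <<'E'
import numpy as np, cv2
from scipy.spatial.transform import Rotation as R
def ray(c,p):
    f=200/np.tan(np.radians(c['vfov'])/2)
    K=np.array([[f,0,c['cx']],[0,f,c['cy']],[0,0,1]])
    q=cv2.undistortPoints(np.array([[p]],float),K,np.array([c['k1'],0,0,0,0.]))[0,0]
    return R.from_quat(c['attitude']).apply([q[0],q[1],1])
def at(c,p,z):
    d=ray(c,p); return c['eye']+d*(z-c['eye'][2])/d[2]
E
python3 - <<'E'
from h import *; from bench import r
t=r.camera('top'); s=r.camera('scene')
T=lambda u,v:((u+.5)/5-.5+190,(v+.5)/5-.5+135)
S=lambda u,v:((u+.5)/5-.5+215,(v+.5)/5-.5+165)
print('pad top',at(t,T(418,430),.091),'scene',at(s,S(360,347),.091))
c=[at(t,T(*p),.160) for p in((237,311),(557,290),(538,52),(228,75))]
for x in c: print(x)
c=np.array(c); fl,fr,br,bl=c
print('axis front->back yaw',np.degrees(np.arctan2(*((bl+br-fl-fr)[[1,0]]))),'from width',np.degrees(np.arctan2(*((fl+bl-fr-br)[[1,0]])))-90, np.linalg.norm(fl-fr),np.linalg.norm(fl-bl))
print('centre',c.mean(0))
for n,p,z in(('garlic',(331,234),.027),('tub',(215,227),.02),('mug',(421,243),.09),('npad',(360,217),.091)): print(n,at(t,p,z))
st=r.read_state(); print(st['time'],R.from_quat(st['eef_rot']).as_matrix().round(4))
E
```

```text
pad top [0.46286613 0.17707252 0.091     ] scene [0.45803906 0.1758914  0.091     ]
[0.53038099 0.28875347 0.16      ]
[0.54966383 0.08235827 0.16      ]
[0.70850287 0.10070034 0.16      ]
[0.68771815 0.30494205 0.16      ]
axis front->back yaw 6.232757477999411 from width 5.572947494396928 0.20729401452606924 0.1581677976618137
centre [0.61906646 0.19418853 0.16      ]
garlic [ 0.42697224 -0.02018208  0.027     ]
tub [0.44052766 0.3932457  0.02      ]
mug [ 0.401227   -0.32053932  0.09      ]
npad [ 0.48301407 -0.11540409  0.091     ]
0.2 [[ 9.707e-01  2.404e-01 -2.000e-04]
 [ 2.404e-01 -9.707e-01  8.000e-04]
 [-0.000e+00 -8.000e-04 -1.000e+00]]
```

```bash
python3 - <<'E'
from h import *; from bench import r
st=r.read_state(); M=R.from_quat(st['eef_rot']).as_matrix()
for w in([.15,-.607,.30],[.40,-.4,.30],[.45,-.2,.30],[.47,0,.30],[.459,.1765,.30],[.459,.1765,.2]):
    print(w,(M.T@(np.array(w)-st['ee_pos'])*1000).round(1))
E
```

```text
[0.15, -0.607, 0.3] [ -0.3   0.4 -77.9]
[0.4, -0.4, 0.3] [ 292.1 -140.4  -77.8]
[0.45, -0.2, 0.3] [ 388.7 -322.5  -77.6]
[0.47, 0, 0.3] [ 456.2 -511.9  -77.5]
[0.459, 0.1765, 0.3] [ 487.9 -685.8  -77.4]
[0.459, 0.1765, 0.2] [ 487.9 -685.8   22.6]
```

```bash
python3 -m crank '[[[0,0,-40,0,-1],[0,0,-78,0,-1],[35,-17,-78,0,-1],[75,-36,-78,0,-1],[115,-55,-78,0,-1],[155,-75,-78,0,-1],[195,-94,-78,0,-1],[230,-111,-78,0,-1],[262,-126,-78,0,-1],[292,-140,-78,0,-1],[310,-174,-78,1,-1],[327,-208,-78,2,-1],[345,-242,-78,3,-1],[364,-276,-78,4,-1],[380,-306,-78,5,-1],[395,-340,-78,6,-1],[407,-376,-78,7,-1],[420,-412,-78,8,-1],[432,-446,-78,8,-1],[444,-480,-78,8,-1]]]'
python3 - <<'E'
from h import *; from bench import r
st=r.read_state(); M=R.from_quat(st['eef_rot']).as_matrix()
print(st['ee_pos'],M.round(3),st['joint_positions'].round(2))
for w in([.459,.1765,.30],[.459,.1765,.11]):
    print(w,(M.T@(np.array(w)-st['ee_pos'])*1000).round(1))
E
```

```text
time: 2.2
ee_pos: [0.4657, -0.0325, 0.3006]
eef_rot: [0.999, 0.052, 0.0, 0.0]
ft_force: [0.1, 0.4, -0.6]
width: 0.0009
grip_force: 0.0
[ 0.46566481 -0.03250812  0.30057929] [[ 0.995  0.103  0.   ]
 [ 0.103 -0.995 -0.   ]
 [ 0.     0.    -1.   ]] [ 0.59 -0.03 -0.6   1.7  -0.01  1.46 -1.47]
[0.459, 0.1765, 0.3] [  14.9 -208.6    0.5]
[0.459, 0.1765, 0.11] [  14.9 -208.7  190.5]
```

```bash
python3 -m crank '[[[2,-30,0,0,-1],[4,-60,0,0,-1],[6,-90,0,0,-1],[9,-120,0,0,-1],[11,-150,0,0,-1],[13,-180,0,0,-1],[14,-198,0,0,-1],[15,-208,0,0,-1],[15,-208,30,0,-1],[15,-208,60,0,-1],[15,-208,90,0,-1],[15,-208,120,0,-1],[15,-208,145,0,-1],[15,-208,165,0,-1],[15,-208,175,0,-1],[15,-208,175,0,-1],[15,-208,175,0,-1]]]'
python3 - <<'E'
from h import *; from bench import r
st=r.read_state(); print(st['ee_pos'],st['ft_force'])
o=[]
for n,(x,y,w,h) in(('top',(225,165,100,75)),('scene',(235,165,100,75))):
    c=r.camera(n); o.append(cv2.resize(c['image'][y:y+h,x:x+w,::-1],None,fx=4,fy=4,interpolation=cv2.INTER_CUBIC))
cv2.imwrite('pics/pre.png',np.hstack(o))
E
```

```text
time: 3.9
ee_pos: [0.4598, 0.1744, 0.1263]
eef_rot: [0.999, 0.051, 0.0, -0.0]
ft_force: [0.3, -0.3, 1.1]
width: 0.0005
grip_force: 0.0
[0.45984222 0.17440901 0.12629028] [ 0.30236794 -0.29516994  1.07167749]
```

View pics/pre.png

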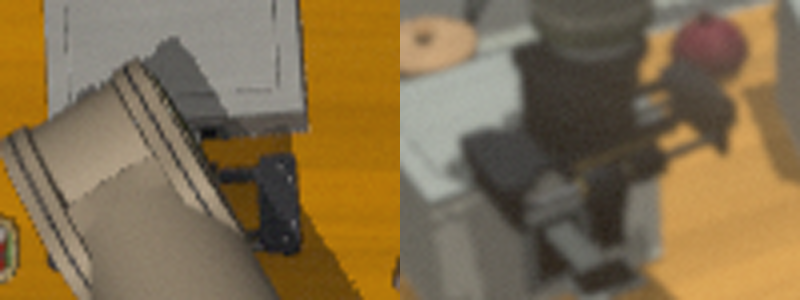

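The fingertips hang over the middle of the pad and the gripper body is clear of the lid in both views. I'll press most of the way first and check.

```bash
python3 -m crank '[[[0,-1,15,0,-1],[0,-1,28,0,-1],[0,-1,34,0,-1],[0,-1,37,0,-1],[1,-1,40,0,-1],[1,-1,43,0,-1],[2,-1,46,0,-1],[2,-1,49,0,-1],[3,-1,52,0,-1],[3,-1,52,0,-1]]]'
python3 - <<'E'
from h import *; from bench import r
st=r.read_state(); print(st['ee_pos'],st['ft_force'])
o=[]
for n,(x,y,w,h) in(('top',(215,115,130,130)),('scene',(195,115,160,130))):
    c=r.camera(n); o.append(cv2.resize(c['image'][y:y+h,x:x+w,::-1],None,fx=2.7,fy=2.7,interpolation=cv2.INTER_CUBIC))
cv2.imwrite('pics/mid.png',np.hstack(o))
E
```

```text
time: 5.0
ee_pos: [0.4603, 0.1754, 0.0724]
eef_rot: [0.999, 0.052, -0.002, 0.001]
ft_force: [-6.4, -1.5, 5.5]
width: 0.0003
grip_force: 3.7
[0.46031754 0.17538612 0.07235426] [-6.4345841  -1.52013576  5.5114244 ]
```

View pics/mid.png

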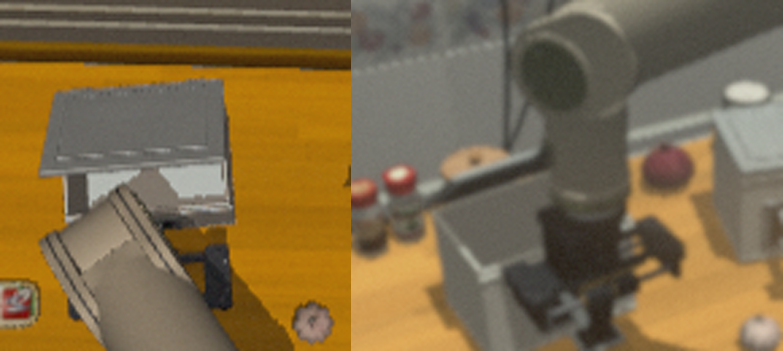

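The lid is half open and the arm is clear of it. Next: the full press, then the hold.

```bash
python3 -m crank '[[[0,0,3,0,-1],[0,0,6,0,-1],[1,0,9,0,-1],[1,0,12,0,-1],[1,0,14,0,-1],[1,0,16,0,-1],[1,0,16,0,-1],[1,0,16,0,-1]]]'
python3 - <<'E'
from h import *; from bench import r
st=r.read_state(); print(st['ee_pos'],st['ft_force'])
o=[]
for n,(x,y,w,h) in(('top',(215,105,130,140)),('scene',(195,105,160,140))):
    c=r.camera(n); o.append(cv2.resize(c['image'][y:y+h,x:x+w,::-1],None,fx=2.7,fy=2.7,interpolation=cv2.INTER_CUBIC))
cv2.imwrite('pics/open.png',np.hstack(o))
E
```

```text
time: 5.9
ee_pos: [0.4631, 0.1758, 0.0592]
eef_rot: [0.999, 0.052, -0.0, 0.001]
ft_force: [-13.9, -6.9, 34.7]
width: 0.0005
grip_force: 19.1
[0.46312256 0.17582543 0.05924673] [-13.92039167  -6.8998759   34.69670683]
```

View pics/open.png

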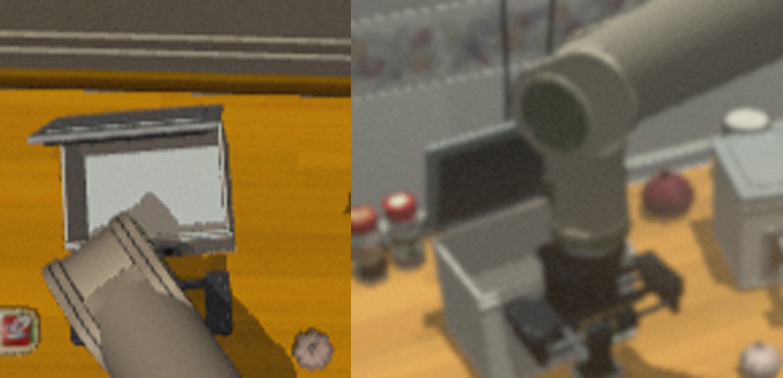

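The lid is fully open, and the 35 N reading says the lever is on its stop. Hold.

```bash
python3 -m crank '[[[0,0,0,0,-1],[0,0,0,0,-1],[0,0,0,0,-1],[0,0,0,0,-1],[0,0,0,0,-1],[0,0,0,0,-1],[0,0,0,0,-1],[0,0,0,0,-1],[0,0,0,0,-1],[0,0,0,0,-1],[0,0,0,0,-1],[0,0,0,0,-1],[0,0,0,0,-1],[0,0,0,0,-1],[0,0,0,0,-1],[0,0,0,0,-1],[0,0,0,0,-1],[0,0,0,0,-1],[0,0,0,0,-1],[0,0,0,0,-1]]]'
python3 -m crank '[[[0,0,0,0,-1],[0,0,0,0,-1],[0,0,0,0,-1],[0,0,0,0,-1],[0,0,0,0,-1],[0,0,0,0,-1],[0,0,0,0,-1],[0,0,0,0,-1],[0,0,0,0,-1],[0,0,0,0,-1],[0,0,0,0,-1],[0,0,0,0,-1],[0,0,0,0,-1]]]'
```

```text
time: 8.0
ee_pos: [0.4631, 0.1758, 0.0593]
eef_rot: [0.999, 0.052, -0.0, 0.001]
ft_force: [-14.7, -7.3, 35.4]
width: 0.0002
grip_force: 19.0
time: 9.3
ee_pos: [0.4631, 0.1758, 0.0593]
eef_rot: [0.999, 0.052, -0.0, 0.001]
ft_force: [-13.8, -5.9, 36.0]
width: 0.0002
grip_force: 19.0
```

```bash
python3 -m crank '[[[0,0,-1,0,-1],[0,0,-2,0,-1],[0,0,-3,0,-1],[0,0,-4,0,-1],[0,0,-5,0,-1],[0,0,-6,0,-1],[-1,0,-7,0,-1],[-1,0,-8,0,-1],[-1,0,-9,0,-1],[-1,0,-10,0,-1],[-1,0,-11,0,-1],[-2,0,-12,0,-1],[-2,0,-13,0,-1],[-2,0,-14,0,-1],[-2,0,-15,0,-1],[-2,0,-16,0,-1],[-3,0,-17,0,-1],[-3,0,-18,0,-1],[-3,0,-19,0,-1],[-3,0,-20,0,-1]]]'
python3 -m crank '[[[0,0,-1,0,-1],[0,0,-2,0,-1],[0,0,-3,0,-1],[0,0,-4,0,-1],[0,0,-5,0,-1],[0,0,-6,0,-1],[0,0,-7,0,-1],[0,0,-8,0,-1],[0,0,-9,0,-1],[0,0,-10,0,-1],[0,0,-11,0,-1],[0,0,-12,0,-1],[0,0,-13,0,-1],[0,0,-14,0,-1],[0,0,-15,0,-1],[0,0,-16,0,-1],[0,0,-17,0,-1],[0,0,-18,0,-1],[0,0,-19,0,-1],[0,0,-20,0,-1]]]'
```

```text
time: 11.3
ee_pos: [0.4599, 0.1754, 0.0776]
eef_rot: [0.999, 0.052, -0.0, 0.0]
ft_force: [-4.9, -2.0, 6.4]
width: 0.0005
grip_force: 3.7
time: 13.3
ee_pos: [0.4603, 0.1755, 0.0976]
eef_rot: [0.999, 0.052, 0.0, 0.0]
ft_force: [-0.5, -0.5, -0.5]
width: 0.0007
grip_force: 0.0
```

The force is back to zero, so the lever is up. Now I'll lift clear and check.

```bash
python3 -m crank '[[[-2,0,-10,0,-1],[-4,0,-30,0,-1],[-8,0,-55,0,-1],[-15,0,-80,0,-1],[-20,0,-100,0,-1],[-20,0,-110,0,-1],[-20,0,-110,0,-1],[-20,0,-110,0,-1],[-20,0,-110,0,-1],[-20,0,-110,0,-1]]]'
python3 - <<'E'
from h import *; from bench import r
o=[]
for n,(x,y,w,h) in(('top',(190,105,260,160)),('scene',(195,135,260,160))):
    c=r.camera(n); o.append(cv2.resize(c['image'][y:y+h,x:x+w,::-1],None,fx=1.53,fy=1.53,interpolation=cv2.INTER_CUBIC))
cv2.imwrite('pics/end.png',np.hstack(o))
E
```

```text
time: 14.3
ee_pos: [0.44, 0.1733, 0.2066]
eef_rot: [0.999, 0.052, -0.001, 0.0]
ft_force: [-0.7, 0.4, -0.4]
width: 0.0005
grip_force: 0.0
```

View pics/end.png

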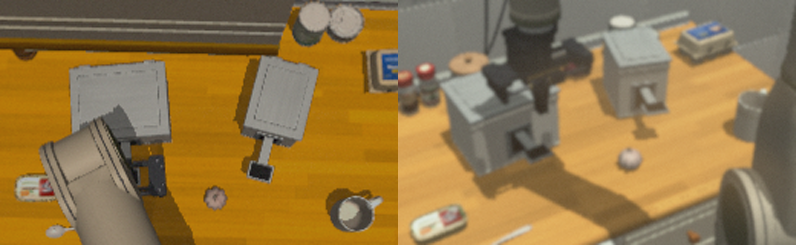

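Both lids are shut, the levers are up, the hand is clear, and the mug, garlic and tub are in place.

```bash
python3 -c "
from bench import r
print(r.close_job())"
```

```text
the job is handed in; nothing more can be done
None
```

I pressed the wide caddy's lever to its stop, held the lid fully open for over 3 s and eased it shut over about 3–4 s; the final pictures show both lids shut, the hand clear and the mug, garlic and tub in place, and the job is handed in (no verdict was returned).

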